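Hang a tool rack on two snap hooks

ROBOT

A 6-joint arm with a two-finger parallel gripper is mounted at the origin on the work surface. World frame = base frame: x ahead of the robot, y to its left, z up, the work surface at z = 0. Lengths are in mm, angles in rad, forces in N, time in s.
With the tool pointing down it reaches from about 325 to 775 mm from the base axis. Payload 5.5 kg.
Tool frame: the origin (TCP) lies on the centre line of the jaws, within the pads' length; the fingertips stand arm.tcp_to_tips ahead of it and the grasp point (between the pads) lies 3 mm ahead of it (arm.tcp_to_tips is the distance from the TCP to the fingertips, in mm); z points along the fingers, y is the direction in which the jaws open and shut (so a half turn about z gives the same grasp; the last joint's range is limited). The gripper opens to 88 mm and grips with 3 to 60 N. Pads are 20 mm wide; open, the fingers measure 115 mm over their backs; the gripper's body (75 mm by 178 mm) begins 61 mm behind the grasp point.
Start: joints at [-1.17, 0.091, 1.231, -0, 1.82, -0.057], TCP at [265.187, -538.231, 244.631] pointing down, gripper open.
Joint ranges: [-2.87, 2.87], [-0.86, 2.18], [0.17, 2.46], [-1.51, 4.65], [0.06, 2.69], [-2.65, 2.65]. Speed limits (rad/s): [2.57, 2.57, 3.01, 3.14, 3.14, 3.14].

INTERFACE

Orientations are given as a 3x3 rotation matrix whose columns are the frame's x, y, z axes.
In Python, from rig import arm gives the robot as it stands. The module is installed in compiled form; this text tells all that it offers.
- The arm moves only by the tool jog_arm, never from a script. Its argument "increments" is a list that holds one entry, the list of rows, each a list of 6 numbers: the shift along the tool's x, y, z in cm, then the turn, a rotation vector about the tool's x, y, z in degrees. In form: [[[x, y, z, rx, ry, rz], ...]]. A call has 1 to 12 rows; each row shifts and turns the pose as measured when the row begins, along the tool's axes as they then stand; what a row does not reach is not made up. A row lasts 1/10 s, in which the tool goes at most 50 mm and 8.59 degrees, less where a joint would pass 70% of its speed; a pose out of reach is approached as far as the arm can. A call is refused whole if a number of a shift passes 5 or a number of a turn 8.59, either way. A call with a gripper value outside its range is refused whole. "claw" is the closure, from 0 (fully open) to 1 (shut), set as the call begins (left out, the last holds). The fingers move at their own pace and stop on an object; "squeeze" is the grip in N (left out, the last holds). Time passes only in rows, so rows that do not move let the fingers close. It gives the time, the measured TCP pose, the force and the opening at its end, in the units of the state.
- arm.sense(): the state, without advancing time (a new reading comes with each control period).
- arm.read_camera(name): name is "scene" or "top"; returns the picture (420x560x3 uint8, red, green, blue); there is no depth.
- arm.camera_info(name): a dict with "vertical_fov" (degrees; the focal length in pixels is half the picture's height over the tangent of half this angle, whatever the lens; pixels are square), "cx", "cy" (the principal point, pixels), "k1" (the pictures are not rectified: a ray, as slopes to the right and down, at radius r is drawn at 1 + k1 r^2 times it, then the intrinsics apply), "cam_to_world" (4x4, takes a point from camera to world coordinates). Camera axes: x right, y up, looking along -z (the intrinsics and any distortion apply to the point x, -y, -z); pixel columns grow to the right and rows downward; lengths in mm; the calibration is good to about 2 mm. A picture is of the moment at which its call begins. camera_info takes no time and is no camera call.
- arm.job_done(): hands the job in, once; it reports no verdict.
Trained networks look in the newest picture that a camera, given by its name, has taken for a name from the list of things; names that differ only in an ending like _2 or _b are one class to them, and where a whole thing is asked for, a point or a joint stands for the part that bears it (a point fixed in the world has none). Each returns a list of dicts, best first, with "conf" (0 to 1); they miss things now and then, are a little off and sometimes report something else, mostly with a low value. They report only what shows in the picture. A call takes as long as a camera call.
- arm.look_for(label, camera): "extent" ([left, top, width, height] as shares, 0 to 1, of the picture: columns of its width, rows of its height, round what is visible of it).
- arm.pinpoint(label, camera): "position" ([column, row] as shares, 0 to 1, of the picture: columns of its width, rows of its height: a listed point, or the origin of a listed thing).
The state is a dict: "time_s": time; "qpos": joint angles; "qvel": joint speeds; "joint_torque": joint torques, N m; "tool_pos": TCP position; "orientation": TCP orientation; "ft_force": force on the tool from outside, world axes, zero at the start; "torque": the same for the moment, N m; "opening": finger opening in mm.
Only numpy, scipy, OpenCV 4.12 (cv2) and the standard library are available. Lean on these libraries where they do the work, as an engineer would, in place of code of your own. Each camera call takes 0.05 s, during which the arm holds its last target.

TASK

Hang the blue tool rack on the stand by its round bar: press it down gently through the sprung red keepers of both yellow hooks, never leaning more than about 30 N on either hook, until the bar lies fully home in both and both keepers have snapped shut over it. Still holding it, pull the rack up lightly so that the bar bears on both keepers together for a moment, to prove that both hold; then lower it until it is home in both hooks again and let go. Leave the other things on the bench where they are.

Things in the scene. Friction and masses are not known exactly. Their poses are not given: they have to be found in the camera images.
- rack_bar (a point): Middle of the top bar of the loose blue tool rack, the place to grip it (pinch across the bar from above). Axes: y along the bar, x across, z up. Rack 0.5 to 0.85 kg, standing upright on its tray, same either way round. Bar: bare round steel, 12 mm thick, 300 mm long, level, centre line 125 mm above the rack's underside; black collars 20 mm across on its last 6 mm at each end.
- bar_left (a point): Centre line of the rack's bar 125 mm to the +y side of its middle, where a hook takes it. Below the bar two end plates (24 mm wide, 4 mm thick), 96 mm either side of the middle, carry a tray 70 mm (x) by 190 mm (y), 36 mm high, with tool handles up to 90 mm above the underside.
- bar_right (a point): Centre line of the rack's bar 125 mm to the -y side of its middle, where the other hook takes it. Same axes.
- stand_foot (a point): Hook stand, fixed: top of its dark foot plate (10 mm thick; x -25 to +65, y -155 to +155 mm). z up, y along the two hooks. Grey posts 22 mm thick at x +20, y +125 and -125 mm, 115 mm high (low tie bar between, 28 mm up), each with a stem bearing an 8 mm thick yellow upturned J hook on its -x side. A bar hung in both lies along y at x 0 (play -2 to +3 mm).
- post_left (a point): Top of the grey post at the stand's +y side; same axes. Its hook holds the bar's centre 20 mm to -x and nominally 65 mm above this point, but each stem was clamped by hand at its own height, up to 8 mm above or below that, unlike on the two sides; this is not measured: see or feel it. Throat open upwards from the nose's inner face (28 mm to -x) to the shank's (4 mm to -x).
- post_right (a point): The same for the -y post. Heights above the seated bar's centre line: nose tip 34 mm, shank top 50 mm; keeper hinge 36 mm (at the shank), keeper's free end 22 mm (close to the nose). The bar, pushed down, slides along the nose, passes the keeper's free end about 7 mm above its seat, and the keeper snaps back over it.
- keeper_left (a joint): Swing of the sprung red keeper that closes the throat of the +y hook, rad: 0 = shut, about 0.65 as the bar passes, 1.0 = fully in. It swings only down into the throat; the bar must push it with about 6 to 14 N per hook. A seated bar that is lifted meets the underside of the shut keeper after 14 to 18 mm of play and is stopped dead.
- keeper_right (a joint): The same for the hook at the stand's -y side.
- pliers: Bystander: red-handled pliers, 170 mm, lying near the stand; origin under the middle.
- tape: Bystander: black roll of tape, 90 mm across, 25 mm high, near the rack; origin under its centre.
- copper_bar: Bystander: flat copper bar 200 x 25 x 6 mm; origin under its centre.
- gas_bottle: Bystander: yellow gas bottle, 74 mm across, 210 mm high; origin under its centre.
- drill: Bystander: yellow and black cordless drill lying on its side, about 180 x 190 mm, 60 mm high; origin under the motor housing.
- brush: Bystander: blue bench brush; origin under its middle.
- wire_spool: Bystander: spool of copper wire, 72 mm across, 50 mm high; origin under its centre.
- mug: Bystander: white mug, 80 mm across, 90 mm high; origin under its centre.

How it is judged:
By the outcome, as a careful person would: the job done as asked, in the order asked, and still so for the second after the job is handed in, with the robot touching nothing.
It also fails if it takes over 72 s, if anything falls off the work surface, if the arm or the gripper's body presses on something with over 40 N, if the wrist force passes 120 N, or if a joint passes its speed limit or range.

## Working session

There is one attempt and no reset: what is moved stays moved. The work goes in short steps, Python scripts to look and compute and a tool call to move; the robot and the scene stay as the last step left them, time stands still between calls to the robot, and variables do not carry over. Pictures are saved under pics/ and viewed, and the job is handed in when it is done.

Besides the shell and the picture viewer there is one more tool, called after "Call:" by a JSON object that holds its "name" and its "arguments". jog_arm: Moves the arm, as the interface text tells. Its arguments: {"type":"object","properties":{"increments":{"type":"array","items":{"type":"array","items":{"type":"array","items":{"type":"number"}}}},"claw":{"type":"number"},"squeeze":{"type":"number"}},"required":["increments"]}

```bash
mkdir -p pics
cat > h.py <<'E'
import numpy as np, cv2
from rig import arm
def shot(c,n):
    im=arm.read_camera(c); cv2.imwrite(f'pics/{n}.png',im[:,:,::-1]); return im
def proj(c,P):
    i=arm.camera_info(c); f=210/np.tan(np.radians(i['vertical_fov'])/2)
    T=np.linalg.inv(np.array(i['cam_to_world'])); p=T[:3,:3]@np.array(P,float)+T[:3,3]
    x,y=p[0]/-p[2],-p[1]/-p[2]; s=1+i['k1']*(x*x+y*y)
    return np.array([i['cx']+f*x*s,i['cy']+f*y*s])
def ray(c,uv):
    i=arm.camera_info(c); f=210/np.tan(np.radians(i['vertical_fov'])/2)
    d=np.array([(uv[0]-i['cx'])/f,(uv[1]-i['cy'])/f]); u=d.copy()
    for _ in range(30): u=d/(1+i['k1']*(u@u))
    T=np.array(i['cam_to_world']); v=T[:3,:3]@np.array([u[0],-u[1],-1]); return T[:3,3],v/np.linalg.norm(v)
def atz(c,uv,z):
    o,v=ray(c,uv); return o+v*(z-o[2])/v[2]
def tri(c1,u1,c2,u2):
    a,d=ray(c1,u1); b,e=ray(c2,u2)
    s=np.linalg.lstsq(np.c_[d,-e],b-a,rcond=None)[0]; p,q=a+s[0]*d,b+s[1]*e
    return (p+q)/2,np.linalg.norm(p-q)
E
python3 - <<'E'
from h import *
np.set_printoptions(precision=1,suppress=True)
for c in('scene','top'): shot(c,c+'0')
for c in('scene','top'):
    i=arm.camera_info(c); print(c,i['vertical_fov'],i['k1'],i['cx'],i['cy']); print(np.array(i['cam_to_world']))
for l in('rack_bar','bar_left','bar_right','stand_foot','post_left','post_right'):
    r={}
    for c in('scene','top'):
        p=arm.pinpoint(l,c)
        print(l,c,[(np.round(np.array(q['position'])*[560,420],1),round(q['conf'],2)) for q in p[:3]])
        if p:r[c]=np.array(p[0]['position'])*[560,420]
    if len(r)==2: print(tri('scene',r['scene'],'top',r['top']))
s=arm.sense();print(s,arm.tcp_to_tips)
E
```

```text
scene 42.79781954623759 -0.014196698962968322 280.11951248063656 213.85489494869796
[[  -0.1   -0.8    0.6 1468.2]
 [   1.    -0.1    0.1  135.2]
 [  -0.     0.6    0.8 1242.7]
 [   0.     0.     0.     1. ]]
top 43.2796418902682 0.04317084747141308 280.8995725819723 220.32501043090883
[[   0.     1.    -0.2  280. ]
 [  -1.     0.    -0.    -9.5]
 [   0.     0.2    1.  1643.5]
 [   0.     0.     0.     1. ]]
rack_bar scene [(array([352.4, 232.2]), 0.74)]
rack_bar top [(array([220.1, 217.2]), 0.55)]
(array([595.1, 185. , 123.9]), np.float64(2.3959115825444974))
bar_left scene [(array([396.1, 228.8]), 0.94)]
bar_left top [(array([178.4, 221.9]), 0.9), (array([135.7, 302.5]), 0.69)]
(array([573.9, 300.7, 130.5]), np.float64(4.288655126606008))
bar_right scene [(array([307.4, 237.9]), 0.93)]
bar_right top [(array([262.4, 206.7]), 0.65)]
(array([631.6,  66.3, 127.2]), np.float64(9.87457152302084))
stand_foot scene [(array([219.1, 228.5]), 0.94)]
stand_foot top [(array([345.8, 246. ]), 0.92), (array([350.3, 290. ]), 0.5)]
(array([ 545.1, -196.7,   14.4]), np.float64(5.481455230796557))
post_left scene [(array([258.6, 210.2]), 0.74), (array([309. , 234.7]), 0.7)]
post_left top [(array([304.8, 234.6]), 0.94)]
(array([554.9, -68.2, 128.1]), np.float64(3.593904683805298))
post_right scene []
post_right top [(array([391.2, 236.1]), 0.88)]
{'time_s': 0.7, 'qpos': array([-1.2,  0.1,  1.2,  0. ,  1.8, -0.1]), 'qvel': array([ 0., -0.,  0., -0.,  0., -0.]), 'joint_torque': array([ -0. , -44.6, -40.6,   0.1,   0. ,  -0. ]), 'tool_pos': array([ 265.2, -538.2,  244.7]), 'orientation': array([[ 0.9,  0.4,  0. ],
       [ 0.4, -0.9, -0. ],
       [ 0. ,  0. , -1. ]]), 'ft_force': array([ 0.2, -0.2, -0.7]), 'torque': array([ 0.,  0., -0.]), 'opening': 87.55688406180492} 22.0
```

View pics/scene0.png

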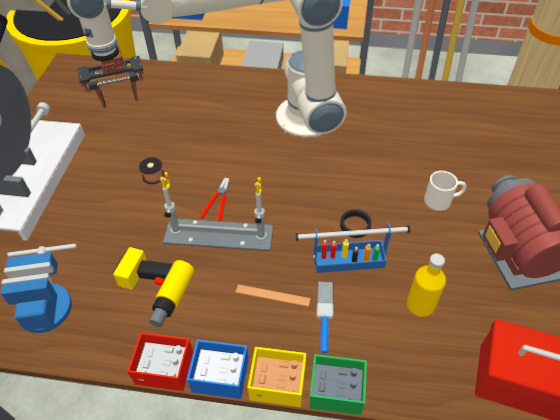

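View pics/top0.png

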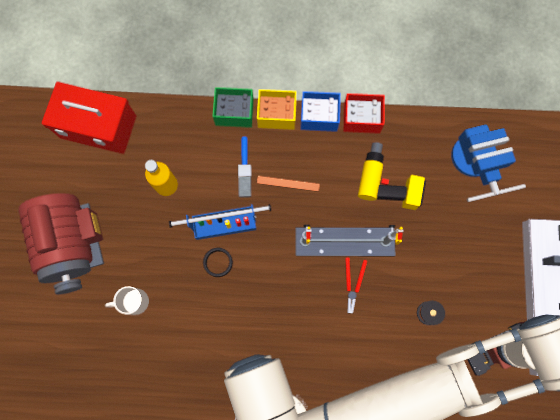

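Run:
```python
import cv2
a=cv2.imread('pics/scene0.png');b=cv2.imread('pics/top0.png')
cv2.imwrite('pics/s1.png',cv2.resize(a[150:300,170:430],(780,450),interpolation=cv2.INTER_CUBIC))
cv2.imwrite('pics/t1.png',cv2.resize(b[170:310,120:420],(780,364),interpolation=cv2.INTER_CUBIC))
```

```text
(no output)
```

View pics/s1.png

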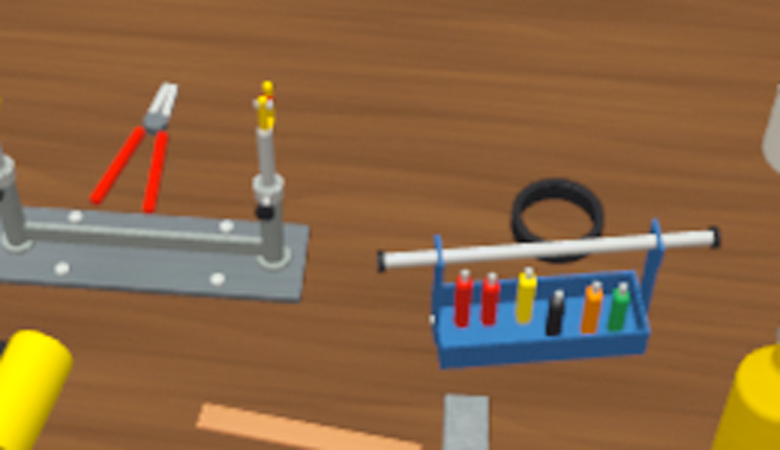

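View pics/t1.png

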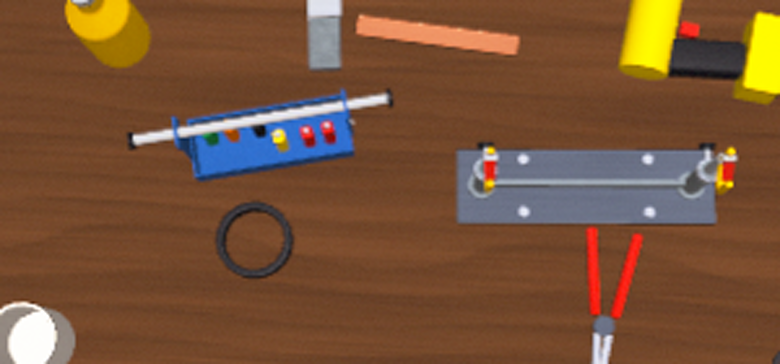

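The scene view shows the rack bar from (299,237) to (409,230), and the stand foot around x 165–272, y 220–247, with both hooks above it. The top view shows the bar from (170,224) to (270,208), yawed about 9°, and the stand roughly aligned with the axes. Next I'll zoom in for accurate corners and hook heights.

Run:
```python
import cv2
a=cv2.imread('pics/scene0.png');b=cv2.imread('pics/top0.png')
cv2.imwrite('pics/s2.png',cv2.resize(a[165:255,155:285],(780,540),interpolation=cv2.INTER_CUBIC))
cv2.imwrite('pics/t2.png',cv2.resize(b[215:265,285:415],(780,300),interpolation=cv2.INTER_CUBIC))
cv2.imwrite('pics/t3.png',cv2.resize(b[195:245,160:290],(780,300),interpolation=cv2.INTER_CUBIC))
cv2.imwrite('pics/s3.png',cv2.resize(a[215:275,290:420],(780,360),interpolation=cv2.INTER_CUBIC))
```

```text
(no output)
```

View pics/s2.png

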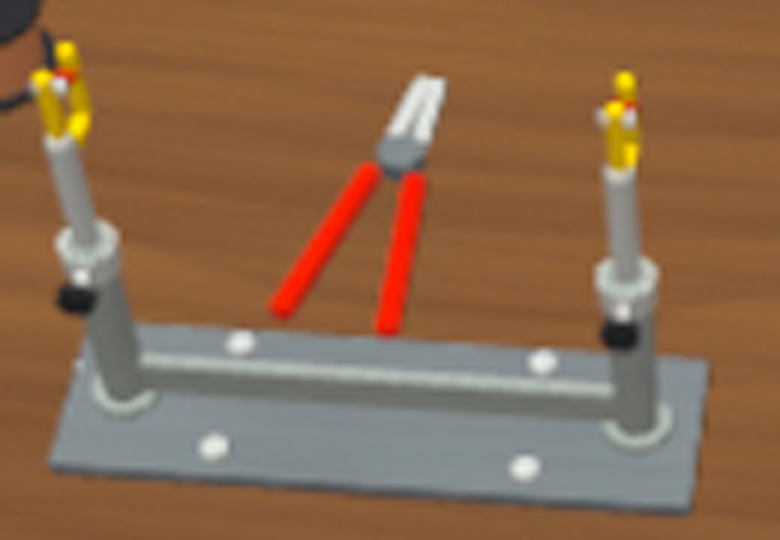

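View pics/t2.png

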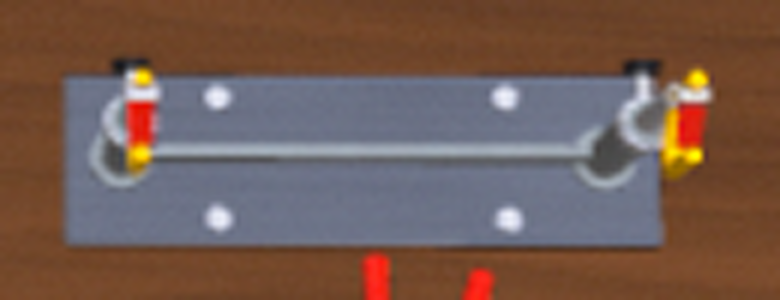

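View pics/t3.png

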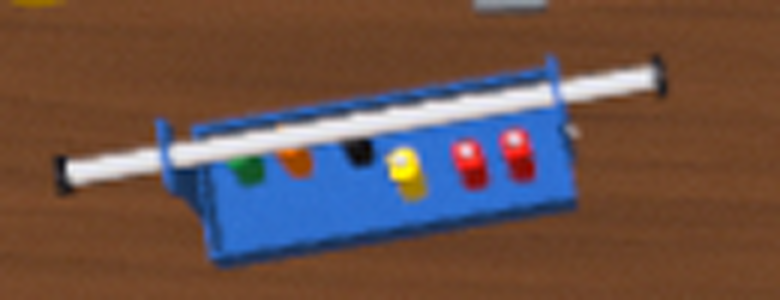

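View pics/s3.png

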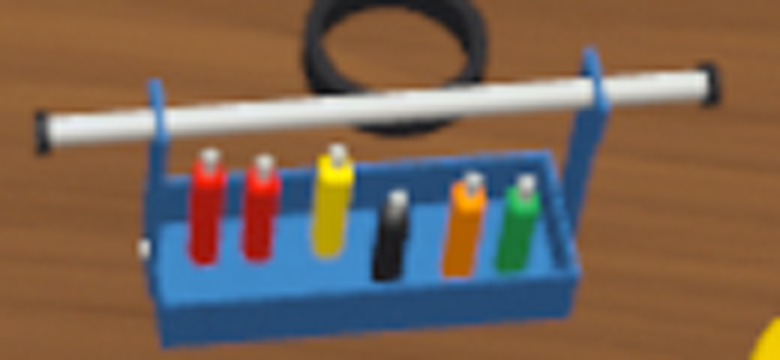

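```bash
cat > fit.py <<'E'
from h import *
from scipy.optimize import least_squares
np.set_printoptions(precision=1,suppress=True)
def c(o,p): return (np.array(p)+.5)/6-.5+np.array(o)
S=(155,165);T=(285,215);T3=(160,195);S3=(290,215)
for n,a,b in(('bar -y end',(42,132),(658,75)),('bar +y end',(709,84),(62,175))):
    print(n,*tri('scene',c(S3,a),'top',c(T3,b)), atz('scene',c(S3,a),125),atz('top',c(T3,b),125))
obs=[('top',c(T,(65,77)),(65,155,0)),('top',c(T,(659,77)),(65,-155,0)),('top',c(T,(661,246)),(-25,-155,0)),('top',c(T,(66,245)),(-25,155,0)),
('scene',c(S,(708,361)),(-25,155,0)),('scene',c(S,(690,502)),(65,155,0)),('scene',c(S,(50,464)),(65,-155,0)),('scene',c(S,(92,324)),(-25,-155,0))]
def w(p,q):
    C,s=np.cos(p[2]),np.sin(p[2]); return [p[0]+C*q[0]-s*q[1],p[1]+s*q[0]+C*q[1],10+q[2]]
for cams in(('top','scene'),('top',),('scene',)):
    f=lambda p:np.concatenate([proj(k,w(p,q))-u for k,u,q in obs if k in cams])
    r=least_squares(f,[540,-197,0]); print(cams,r.x[:2],np.degrees(r.x[2]),r.fun)
    if len(cams)==2:p=r.x
print('post',w(p,(20,125,115)),w(p,(20,-125,115)))
for n,y,a,b in(('noseL',125,(625,80),(139,156)),('noseR',-125,(66,50),(695,156)),('shankL',125,(617,108),(142,75)),('shankR',-125,(42,80),(697,77)),('postL',125,(627,270),None),('postR',-125,(88,240),None)):
    if b: print(n,*tri('scene',c(S,a),'top',c(T,b)))
    x={'n':-12,'s':20,'p':20}[n[0]]
    for cam,uv in(('scene',c(S,a)),('top',b and c(T,b))):
        if uv is None: continue
        g=least_squares(lambda z:proj(cam,w(p,(x,y,z[0])))-uv,[180]); print('  ',cam,'z',g.x+10,'res',g.fun)
E
python3 fit.py
```

```text
bar -y end [631.4  42.  128.6] 1.7724747536616128 [628.6  42.6 125. ] [632.4  41.3 125. ]
bar +y end [567.6 328.4 127.8] 1.5890720283730824 [565.2 329.7 125. ] [568.2 328.2 125. ]
('top', 'scene') [ 539.7 -196. ] 2.8009475557819994 [-0.8  0.1 -0.9  0.2 -0.   0.5 -0.8  0.6 -0.1 -0.3 -0.3  1.1 -1.   0.4
 -1.  -0.5]
('top',) [ 540.9 -197.9] 2.7172144531396207 [-0.1 -0.3 -0.3 -0.1  0.6  0.2 -0.2  0.2]
('scene',) [ 538.5 -194.5] 2.961764689848769 [ 0.4 -0.6  0.4  0.7 -0.3  0.3 -0.5 -0.6]
post [np.float64(553.5379757768989), np.float64(-70.19964088840204), 125] [np.float64(565.7545477801767), np.float64(-319.900973220628), 125]
noseL [521.8 -71.2 220.3] 0.812845286933362
   scene z [219.9] res [-0.3  0. ]
   top z [221.6] res [0.1 0. ]
noseR [ 534.  -321.5  219.8] 3.39880573794937
   scene z [218.8] res [-0.5  0.1]
   top z [226.] res [-0.1 -0.2]
shankL [555.5 -69.3 238.8] 2.963496783175767
   scene z [236.3] res [-0.8  0.1]
   top z [249.9] res [-0. -0.]
shankR [ 567.4 -319.3  235.8] 2.3971419413876185
   scene z [233.5] res [-0.4  0.1]
   top z [241.4] res [0.2 0.3]
   scene z [128.7] res [-0.5  0. ]
   scene z [126.3] res [-0.8  0.2]
```

```bash
cat > plan.py <<'E'
from h import *
from scipy.spatial.transform import Rotation as R
def target(yaw,tilt=0):
    # tool x along bar (+y world rotated by yaw deg), z down
    a=np.radians(90+yaw); c,s=np.cos(a),np.sin(a)
    return np.array([[c,s,0],[s,-c,0],[0,0,-1.]])
def plan(pos,yaw,n):
    s=arm.sense(); p=np.array(s['tool_pos'],float);M=np.array(s['orientation'],float)
    G=target(yaw); rv=R.from_matrix(M.T@G).as_rotvec()/n
    d=(np.array(pos)-p)/n; rows=[]
    for i in range(n):
        rows.append([round(float(v),2) for v in M.T@d/10]+[round(float(v),1) for v in np.degrees(rv)]); M=M@R.from_rotvec(rv).as_matrix()
    return rows
def state():
    s=arm.sense();M=s['orientation'];print('t',round(s['time_s'],2),'pos',np.round(s['tool_pos'],1),'yaw',round(float(np.degrees(np.arctan2(M[1,0],M[0,0]))-90),2),'z',np.round(M[:,2],3),'F',np.round(s['ft_force'],1),'M',np.round(s['torque'],2),'open',round(float(s['opening']),1),'q',np.round(s['qpos'],2))
E
python3 - <<'E'
from plan import *
state()
for r in plan([599.5,185.2,300],12.56,24):print(r)
E
```

```text
t 0.7 pos [ 265.2 -538.2  244.7] yaw -63.77 z [ 0. -0. -1.] F [ 0.2 -0.2 -0.7] M [ 0.02  0.02 -0.04] open 87.6 q [-1.17  0.09  1.23  0.    1.82 -0.06]
[2.58, -2.09, -0.23, 0.0, 0.0, -3.2]
[2.69, -1.94, -0.23, 0.0, 0.0, -3.2]
[2.8, -1.79, -0.23, 0.0, 0.0, -3.2]
[2.89, -1.63, -0.23, 0.0, 0.0, -3.2]
[2.98, -1.47, -0.23, 0.0, 0.0, -3.2]
[3.06, -1.3, -0.23, 0.0, 0.0, -3.2]
[3.12, -1.13, -0.23, 0.0, 0.0, -3.2]
[3.18, -0.95, -0.23, 0.0, 0.0, -3.2]
[3.23, -0.78, -0.23, 0.0, 0.0, -3.2]
[3.27, -0.6, -0.23, 0.0, 0.0, -3.2]
[3.29, -0.41, -0.23, 0.0, 0.0, -3.2]
[3.31, -0.23, -0.23, 0.0, 0.0, -3.2]
[3.32, -0.05, -0.23, 0.0, 0.0, -3.2]
[3.32, 0.14, -0.23, 0.0, 0.0, -3.2]
[3.3, 0.32, -0.23, 0.0, 0.0, -3.2]
[3.28, 0.5, -0.23, 0.0, 0.0, -3.2]
[3.25, 0.69, -0.23, 0.0, 0.0, -3.2]
[3.21, 0.86, -0.23, 0.0, 0.0, -3.2]
[3.15, 1.04, -0.23, 0.0, 0.0, -3.2]
[3.09, 1.21, -0.23, 0.0, 0.0, -3.2]
[3.02, 1.38, -0.23, 0.0, 0.0, -3.2]
[2.94, 1.55, -0.23, 0.0, 0.0, -3.2]
[2.85, 1.71, -0.23, 0.0, 0.0, -3.2]
[2.75, 1.87, -0.23, 0.0, 0.0, -3.2]
```

Call:
{"name": "jog_arm", "arguments": {"increments": [[[2.6,-2.1,-1,0,0,-3.2],[2.7,-1.9,-1,0,0,-3.2],[2.8,-1.8,-1,0,0,-3.2],[2.9,-1.6,-1,0,0,-3.2],[3.0,-1.5,-1,0,0,-3.2],[3.1,-1.3,-1,0,0,-3.2],[3.1,-1.1,-0.5,0,0,-3.2],[3.2,-1.0,-0.5,0,0,-3.2],[3.2,-0.8,-0.5,0,0,-3.2],[3.3,-0.6,0,0,0,-3.2],[3.3,-0.4,0,0,0,-3.2],[3.3,-0.2,0,0,0,-3.2]]], "claw": 0}}

```text
time_s: 1.9
tool_pos: [432.4, -163.4, 322.9]
orientation: [[0.411, 0.911, 0.003], [0.911, -0.411, 0.0], [0.002, 0.003, -1.0]]
ft_force: [-0.2, -0.7, 0.2]
opening: 87.5
```

Run:
```python
from plan import *
state()
for r in plan([599.5,185.2,270],12.56,12):print(r)
```

```text
t 1.9 pos [ 432.4 -163.4  322.9] yaw -24.29 z [ 0.003  0.    -1.   ] F [-0.2 -0.7  0.2] M [-0.05 -0.04 -0.02] open 87.5 q [-0.44 -0.25  1.41  0.    1.97 -0.01]
[3.22, 0.07, 0.45, 0.0, -0.0, -3.1]
[3.21, 0.25, 0.45, 0.0, -0.0, -3.1]
[3.19, 0.42, 0.45, 0.0, -0.0, -3.1]
[3.17, 0.59, 0.45, 0.0, -0.0, -3.1]
[3.13, 0.76, 0.45, 0.0, -0.0, -3.1]
[3.09, 0.92, 0.45, 0.0, -0.0, -3.1]
[3.03, 1.09, 0.44, 0.0, -0.0, -3.1]
[2.97, 1.25, 0.44, 0.0, -0.0, -3.1]
[2.9, 1.41, 0.44, 0.0, -0.0, -3.1]
[2.82, 1.56, 0.44, 0.0, -0.0, -3.1]
[2.73, 1.71, 0.44, 0.0, -0.0, -3.1]
[2.64, 1.85, 0.44, 0.0, -0.0, -3.1]
```

Call:
{"name": "jog_arm", "arguments": {"increments": [[[3.2,0.1,0,0,0,-3.1],[3.2,0.3,0,0,0,-3.1],[3.2,0.4,0,0,0,-3.1],[3.2,0.6,0.3,0,0,-3.1],[3.1,0.8,0.3,0,0,-3.1],[3.1,0.9,0.4,0,0,-3.1],[3.0,1.1,0.6,0,0,-3.1],[3.0,1.2,0.6,0,0,-3.1],[2.9,1.4,0.7,0,0,-3.1],[2.8,1.6,0.7,0,0,-3.1],[2.7,1.7,0.8,0,0,-3.1],[2.6,1.8,0.9,0,0,-3.1]]]}}

```text
time_s: 3.1
tool_pos: [599.6, 203.1, 273.4]
orientation: [[-0.251, 0.968, 0.013], [0.968, 0.251, -0.001], [-0.004, 0.012, -1.0]]
ft_force: [0.6, 0.1, 0.1]
opening: 87.8
```

Run:
```python
from plan import *
state()
for r in plan([599.5,185.2,190],12.56,6):print(r)
```

```text
t 3.1 pos [599.6 203.1 273.4] yaw 14.56 z [ 0.013 -0.001 -1.   ] F [0.6 0.1 0.1] M [-0.09 -0.09 -0.01] open 87.8 q [ 0.27  0.18  1.08 -0.    1.87  0.02]
[-0.28, -0.09, 1.39, 0.1, 0.0, 0.3]
[-0.28, -0.09, 1.39, 0.1, 0.0, 0.3]
[-0.29, -0.08, 1.39, 0.1, 0.0, 0.3]
[-0.29, -0.08, 1.39, 0.1, 0.0, 0.3]
[-0.29, -0.07, 1.39, 0.1, 0.0, 0.3]
[-0.29, -0.07, 1.39, 0.1, 0.0, 0.3]
```

Call:
{"name": "jog_arm", "arguments": {"increments": [[[-0.3,-0.1,1.4,0.1,0,0.3],[-0.3,-0.1,1.4,0.1,0,0.3],[-0.3,-0.1,1.4,0.1,0,0.3],[-0.3,-0.1,1.4,0.1,0,0.3],[-0.3,-0.1,1.4,0.1,0,0.3],[-0.3,0,1.4,0.1,0,0.3],[0,0,0,0,0,0]]]}}

```text
time_s: 3.8
tool_pos: [597.9, 181.2, 180.3]
orientation: [[-0.217, 0.976, -0.003], [0.976, 0.217, -0.005], [-0.005, -0.004, -1.0]]
ft_force: [-0.2, -0.1, -0.1]
opening: 88.1
```

Run:
```python
from plan import *
state()
for c in('top','scene'):
    im=shot(c,c+'1')
    s=arm.sense(); print(proj(c,s['tool_pos']))
for r in plan([599.5,185.2,128],12.56,5):print(r)
a=cv2.imread('pics/scene1.png')[150:290,280:430];b=cv2.imread('pics/top1.png')[170:270,150:300]
cv2.imwrite('pics/g1.png',np.hstack([cv2.resize(x,(400,400*x.shape[0]//x.shape[1]))[:266] for x in(a,b)]))
```

```text
t 3.8 pos [597.9 181.2 180.3] yaw 12.51 z [-0.003 -0.005 -1.   ] F [-0.2 -0.1 -0.1] M [-0.06 -0.14  0.  ] open 88.1 q [ 0.24  0.16  1.27 -0.    1.72  0.02]
[218.67345344 211.86957908]
[352.74159307 219.01993389]
[0.06, 0.03, 1.1, -0.0, 0.0, -0.0]
[0.06, 0.03, 1.1, -0.0, 0.0, -0.0]
[0.06, 0.03, 1.1, -0.0, 0.0, -0.0]
[0.06, 0.03, 1.1, -0.0, 0.0, -0.0]
[0.06, 0.03, 1.1, -0.0, 0.0, -0.0]
```

View pics/g1.png

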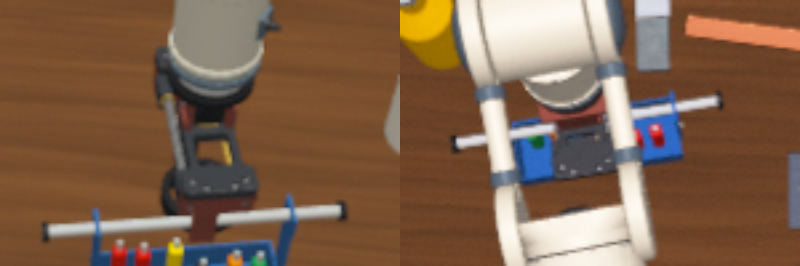

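The scene crop shows the gripper centred on the bar between the blue end plates, and the top crop shows its yaw matching the bar. I'll descend, then close slowly.

Call:
{"name": "jog_arm", "arguments": {"increments": [[[0.1,0,1.1,0,0,0],[0.1,0,1.1,0,0,0],[0.1,0,1.1,0,0,0],[0.1,0,1.1,0,0,0],[0,0,0.8,0,0,0],[0,0,0,0,0,0]]]}}

```text
time_s: 4.5
tool_pos: [598.4, 186.6, 128.6]
orientation: [[-0.218, 0.976, 0.004], [0.976, 0.218, -0.003], [-0.004, 0.003, -1.0]]
ft_force: [0.1, 0.7, 0.4]
opening: 87.8
```

Run:
```python
from plan import *
state()
for r in plan([599.5,185.2,128],12.56,1):print(r)
```

```text
t 4.5 pos [598.4 186.6 128.6] yaw 12.59 z [ 0.004 -0.003 -1.   ] F [0.1 0.7 0.4] M [ 0.01 -0.06  0.06] open 87.8 q [ 0.25  0.17  1.35 -0.    1.62  0.03]
[-0.16, 0.07, 0.06, 0.2, 0.2, 0.0]
```

Call:
{"name": "jog_arm", "arguments": {"increments": [[[-0.1,0.1,0.1,0.2,0.2,0],[0,0,0,0,0,0],[0,0,0,0,0,0],[0,0,0,0,0,0],[0,0,0,0,0,0],[0,0,0,0,0,0],[0,0,0,0,0,0],[0,0,0,0,0,0],[0,0,0,0,0,0],[0,0,0,0,0,0]]], "claw": 1, "squeeze": 12}}

```text
time_s: 5.5
tool_pos: [600.3, 185.9, 129.7]
orientation: [[-0.218, 0.976, 0.001], [0.976, 0.218, 0.0], [-0.0, 0.001, -1.0]]
ft_force: [0.3, 0.4, -0.8]
opening: 11.7
```

Run:
```python
from plan import *
state()
```

```text
t 5.5 pos [600.3 185.9 129.7] yaw 12.59 z [ 0.001  0.    -1.   ] F [ 0.3  0.4 -0.8] M [-0.13  0.05  0.03] open 11.7 q [ 0.25  0.17  1.34 -0.    1.62  0.03]
```

Call:
{"name": "jog_arm", "arguments": {"increments": [[[0,0,0,0,0,0],[0,0,0,0,0,0],[0,0,0,0,0,0],[0,0,-0.3,0,0,0],[0,0,-0.3,0,0,0],[0,0,-0.5,0,0,0],[0,0,-0.5,0,0,0],[0,0,-1,0,0,0],[0,0,-1,0,0,0],[0,0,0,0,0,0]]], "claw": 1, "squeeze": 50}}

```text
time_s: 6.5
tool_pos: [598.3, 185.4, 162.2]
orientation: [[-0.218, 0.976, -0.009], [0.976, 0.218, -0.002], [-0.0, -0.009, -1.0]]
ft_force: [0.9, -1.0, -7.1]
opening: 10.6
```

Run:
```python
from plan import *
state()
for c in('top','scene'): im=shot(c,c+'2')
a=cv2.imread('pics/scene2.png')[170:290,280:430];b=cv2.imread('pics/top2.png')[170:270,150:300]
cv2.imwrite('pics/g2.png',np.hstack([cv2.resize(x,(400,400*x.shape[0]//x.shape[1]))[:266] for x in(a,b)]))
state()
```

```text
t 6.5 pos [598.3 185.4 162.2] yaw 12.59 z [-0.009 -0.002 -1.   ] F [ 0.9 -1.  -7.1] M [ 0.04 -0.17 -0.02] open 10.6 q [ 0.25  0.17  1.29 -0.    1.69  0.03]
t 6.6 pos [597.8 185.3 160.5] yaw 12.59 z [-0.011 -0.003 -1.   ] F [ 0.4  0.2 -7.3] M [-0.02 -0.16  0.  ] open 10.9 q [ 0.25  0.17  1.29 -0.    1.69  0.03]
```

View pics/g2.png

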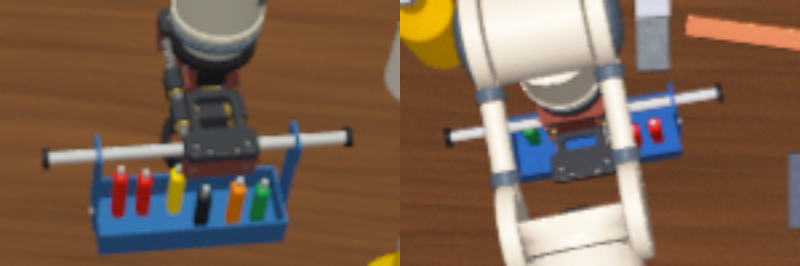

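The rack is lifted level, with about 7.3 N on the wrist. Next I'll raise it clear.

Call:
{"name": "jog_arm", "arguments": {"increments": [[[0,0,-2,0,0,0],[0,0,-2.5,0,0,0],[0,0,-2.5,0,0,0],[0,0,-2.5,0,0,0],[0,0,-2.5,0,0,0],[0,0,-2.5,0,0,0],[0,0,-2.5,0,0,0],[0,0,-2.5,0,0,0],[0,0,-2,0,0,0],[0,0,-1.5,0,0,0],[0,0,-0.5,0,0,0],[0,0,0,0,0,0]]]}}

```text
time_s: 7.8
tool_pos: [600.3, 186.0, 397.1]
orientation: [[-0.218, 0.976, -0.021], [0.976, 0.218, -0.005], [-0.001, -0.022, -1.0]]
ft_force: [0.4, 0.5, -7.1]
opening: 10.7
```

Run:
```python
from plan import *
state()
for r in plan([541.5,-196.4,405],2.75,18):print(r)
```

```text
t 7.8 pos [600.3 186.  397.1] yaw 12.6 z [-0.021 -0.005 -1.   ] F [ 0.4  0.5 -7.1] M [-0.   -0.12  0.03] open 10.7 q [ 0.25  0.3   0.72 -0.    2.15  0.03]
[-2.0, -0.78, -0.03, -0.1, 0.0, 0.5]
[-2.01, -0.76, -0.03, -0.1, 0.0, 0.5]
[-2.02, -0.74, -0.03, -0.1, 0.0, 0.5]
[-2.02, -0.73, -0.03, -0.1, 0.0, 0.5]
[-2.03, -0.71, -0.03, -0.1, 0.0, 0.5]
[-2.04, -0.69, -0.03, -0.1, 0.0, 0.5]
[-2.04, -0.67, -0.03, -0.1, 0.0, 0.5]
[-2.05, -0.65, -0.03, -0.1, 0.0, 0.5]
[-2.06, -0.63, -0.03, -0.1, 0.0, 0.5]
[-2.06, -0.61, -0.04, -0.1, 0.0, 0.5]
[-2.07, -0.59, -0.04, -0.1, 0.0, 0.5]
[-2.07, -0.57, -0.04, -0.1, 0.0, 0.5]
[-2.08, -0.55, -0.04, -0.1, 0.0, 0.5]
[-2.08, -0.53, -0.04, -0.1, 0.0, 0.5]
[-2.09, -0.51, -0.04, -0.1, 0.0, 0.5]
[-2.09, -0.49, -0.04, -0.1, 0.0, 0.5]
[-2.1, -0.47, -0.04, -0.1, 0.0, 0.5]
[-2.1, -0.45, -0.04, -0.1, 0.0, 0.5]
```

Call:
{"name": "jog_arm", "arguments": {"increments": [[[-1.5,-0.6,0,-0.1,0,0.5],[-2,-0.8,0,-0.1,0,0.5],[-2,-0.7,0,-0.1,0,0.5],[-2,-0.7,0,-0.1,0,0.5],[-2,-0.7,0,-0.1,0,0.5],[-2,-0.7,0,-0.1,0,0.5],[-2,-0.7,0,-0.1,0,0.5],[-2,-0.7,0,-0.1,0,0.5],[-2.1,-0.6,0,-0.1,0,0.5],[-2.1,-0.6,0,-0.1,0,0.5],[-2.1,-0.6,0,-0.1,0,0.5],[-2.1,-0.6,0,-0.1,0,0.5]]]}}

```text
time_s: 9.0
tool_pos: [555.0, -77.9, 381.1]
orientation: [[-0.107, 0.994, -0.025], [0.994, 0.107, -0.005], [-0.003, -0.025, -1.0]]
ft_force: [0.2, 0.9, -7.5]
opening: 10.8
```

Run:
```python
from plan import *
state()
for r in plan([541.5,-196.4,400],2.75,7):print(r)
```

```text
t 9.0 pos [555.  -77.9 381.1] yaw 6.17 z [-0.025 -0.005 -1.   ] F [ 0.2  0.9 -7.5] M [ 0.01 -0.16  0.01] open 10.8 q [-0.19  0.08  1.   -0.01  2.09 -0.31]
[-1.66, -0.38, -0.26, -0.2, 0.0, 0.5]
[-1.67, -0.36, -0.26, -0.2, 0.0, 0.5]
[-1.67, -0.35, -0.26, -0.2, 0.0, 0.5]
[-1.67, -0.33, -0.26, -0.2, 0.0, 0.5]
[-1.67, -0.32, -0.26, -0.2, 0.0, 0.5]
[-1.68, -0.3, -0.27, -0.2, 0.0, 0.5]
[-1.68, -0.29, -0.27, -0.2, 0.0, 0.5]
```

Call:
{"name": "jog_arm", "arguments": {"increments": [[[-1.0,-0.2,-0.6,-0.2,0,0.5],[-1.7,-0.4,-0.4,-0.2,0,0.5],[-1.7,-0.4,-0.3,-0.2,0,0.5],[-1.7,-0.3,-0.2,-0.2,0,0.5],[-1.7,-0.3,-0.2,-0.2,0,0.5],[-1.7,-0.3,-0.1,-0.2,0,0.5],[-1.7,-0.3,0,-0.2,0,0.5],[0,0,0,0,0,0]]]}}

```text
time_s: 9.8
tool_pos: [537.6, -199.0, 396.0]
orientation: [[-0.037, 0.999, -0.007], [0.999, 0.037, -0.001], [-0.001, -0.007, -1.0]]
ft_force: [-0.0, -0.1, -7.6]
opening: 11.1
```

Run:
```python
from plan import *
state()
for r in plan([541.5,-196.4,270],2.75,8):print(r)
```

```text
t 9.8 pos [ 537.6 -199.   396. ] yaw 2.11 z [-0.007 -0.001 -1.   ] F [-0.  -0.1 -7.6] M [-0.12 -0.07  0.01] open 11.1 q [-0.41  0.11  0.93 -0.    2.1  -0.45]
[0.03, 0.06, 1.57, -0.0, 0.0, -0.1]
[0.03, 0.06, 1.58, -0.0, 0.0, -0.1]
[0.03, 0.06, 1.58, -0.0, 0.0, -0.1]
[0.03, 0.06, 1.58, -0.0, 0.0, -0.1]
[0.03, 0.06, 1.58, -0.0, 0.0, -0.1]
[0.03, 0.05, 1.58, -0.0, 0.0, -0.1]
[0.03, 0.05, 1.58, -0.0, 0.0, -0.1]
[0.03, 0.05, 1.58, -0.0, 0.0, -0.1]
```

Call:
{"name": "jog_arm", "arguments": {"increments": [[[0.1,0.1,1,0,0,-0.1],[0.1,0.1,1.5,0,0,-0.1],[0,0.1,1.5,0,0,-0.1],[0,0.1,1.5,0,0,-0.1],[0,0,1.5,0,0,-0.1],[0,0,1.5,0,0,-0.1],[0,0,1.5,0,0,0],[0,0,1,0,0,0],[0,0,0.6,0,0,0],[0,0,0,0,0,0]]]}}

```text
time_s: 10.8
tool_pos: [540.0, -188.2, 267.0]
orientation: [[-0.056, 0.998, -0.013], [0.998, 0.056, 0.006], [0.006, -0.013, -1.0]]
ft_force: [0.5, 0.5, -7.0]
opening: 10.5
```

Run:
```python
from plan import *
state()
for c in('top','scene'): im=shot(c,c+'3')
a=cv2.imread('pics/scene3.png')[140:260,150:300];b=cv2.imread('pics/top3.png')[190:270,270:430]
cv2.imwrite('pics/g3a.png',cv2.resize(a,(750,600),interpolation=cv2.INTER_CUBIC));cv2.imwrite('pics/g3b.png',cv2.resize(b,(800,400),interpolation=cv2.INTER_CUBIC))
for r in plan([541.5,-196.4,270],2.75,1):print(r)
```

```text
t 10.8 pos [ 540.  -188.2  267. ] yaw 3.23 z [-0.013  0.006 -1.   ] F [ 0.5  0.5 -7. ] M [-0.06 -0.11 -0.01] open 10.5 q [-0.39  0.03  1.25  0.    1.87 -0.45]
[-0.79, 0.07, -0.15, -0.6, -0.3, 0.5]
```

View pics/g3a.png

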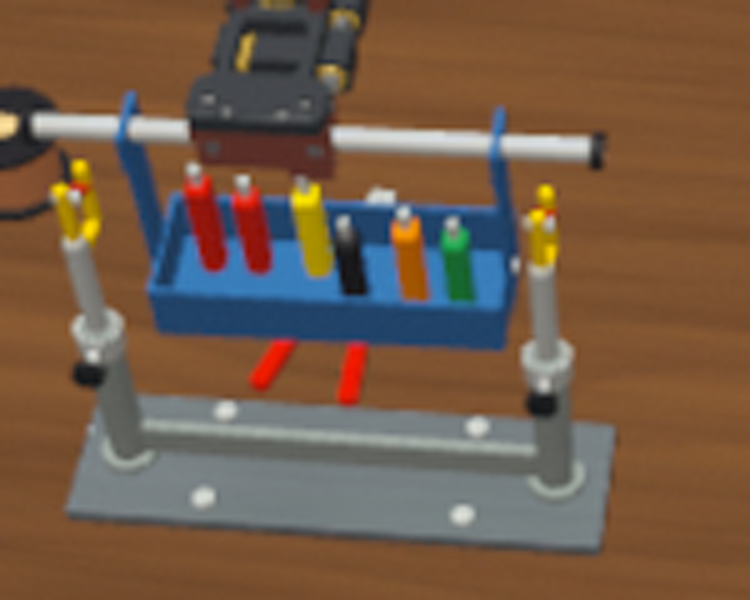

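View pics/g3b.png

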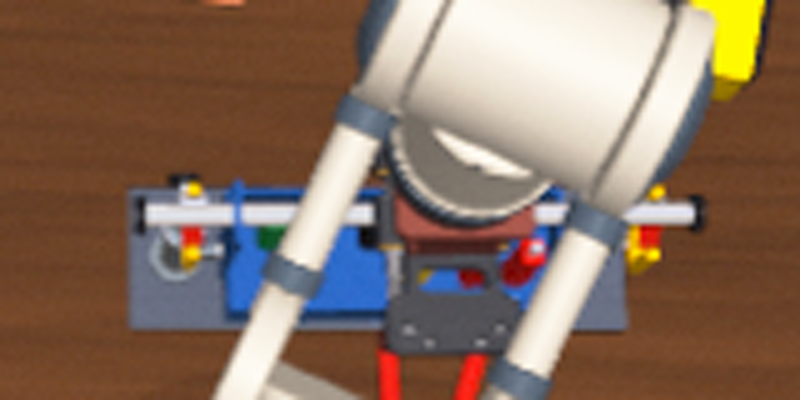

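The scene crop shows the rack between the two hooks, with the bar above them and about 8 mm too far toward the +y side. The pliers and stand look untouched. I'll measure the bar against the hooks.

Run:
```python
from plan import *
np.set_printoptions(precision=1,suppress=True)
k=lambda o,p:(np.array(p)+.5)/5-.5+np.array(o)
S=(150,140);T=(270,190)
A=tri('scene',k(S,(598,150)),'top',k(T,(142,214)));B=tri('scene',k(S,(28,125)),'top',k(T,(699,213)))
print(A,B,(A[0]+B[0])/2)
for p in((142,214),(699,213)):print(atz('top',k(T,p),262.3))
M=arm.sense()['orientation'];P=arm.sense()['tool_pos']+4.7*M[:,2]
print('pred',P+147*M[:,0],P-147*M[:,0])
for n,p in(('tL',(192,212)),('tR',(652,212))):print(n)
# hook nose/shank in top now
for n,p,z in(('noseL',(190,256),217),('noseR',(650,255),217),('shL',(194,190),234),('shR',(656,192),234)):print(n,atz('top',k(T,p),z))
```

```text
(array([534.1, -41.4, 267.9]), np.float64(3.3070734540585343)) (array([ 549.7, -335.7,  264.9]), np.float64(2.2188805351948653)) [ 541.9 -188.5  266.4]
[535.4 -43.1 262.3]
[ 550.5 -337.4  262.3]
pred [532.  -41.8 264.6] [ 548.5 -335.3  263. ]
tL
tR
noseL [521.8 -71.4 217. ]
noseR [ 534.7 -321.6  217. ]
shL [555.2 -71.4 234. ]
shR [ 566.4 -321.   234. ]
```

Call:
{"name": "jog_arm", "arguments": {"increments": [[[-0.3,0,0,-0.3,-0.1,0.2],[-0.3,0,0,-0.3,-0.2,0.2],[-0.2,0,0.2,0,0,0.1],[0,0,0,0,0,0],[0,0,0.6,0,0,0],[0,0,0.6,0,0,0],[0,0,0.6,0,0,0],[0,0,0,0,0,0]]]}}

```text
time_s: 11.7
tool_pos: [541.5, -198.1, 249.8]
orientation: [[-0.046, 0.999, 0.005], [0.999, 0.046, -0.002], [-0.002, 0.005, -1.0]]
ft_force: [-0.2, -0.5, -7.4]
opening: 10.9
```

Run:
```python
from plan import *
state()
for r in plan([539.8,-196.4,235],2.75,1):print(r)
```

```text
t 11.7 pos [ 541.5 -198.1  249.8] yaw 2.62 z [ 0.005 -0.002 -1.   ] F [-0.2 -0.5 -7.4] M [-0.01 -0.06  0.06] open 10.9 q [-0.41  0.02  1.29 -0.    1.82 -0.46]
[0.18, -0.17, 1.48, 0.3, 0.1, -0.1]
```

Call:
{"name": "jog_arm", "arguments": {"increments": [[[0.1,-0.1,0.5,0.1,0.1,0],[0.1,-0.1,0.5,0.1,0,0],[0,0,0.4,0,0,0],[0,0,0.3,0,0,0],[0,0,0,0,0,0],[0,0,0,0,0,0]]]}}

```text
time_s: 12.3
tool_pos: [539.1, -195.7, 230.5]
orientation: [[-0.046, 0.999, -0.0], [0.999, 0.046, 0.0], [0.0, -0.0, -1.0]]
ft_force: [0.1, -0.9, -7.2]
opening: 10.8
```

Run:
```python
from plan import *
state()
for c in('top','scene'): im=shot(c,c+'4')
a=cv2.imread('pics/scene4.png')[150:240,165:285];b=cv2.imread('pics/top4.png')[215:260,290:420]
cv2.imwrite('pics/g4a.png',cv2.resize(a,(800,600),interpolation=cv2.INTER_CUBIC));cv2.imwrite('pics/g4b.png',cv2.resize(b,(780,270),interpolation=cv2.INTER_CUBIC))
for r in plan([539.8,-196.4,225],2.75,1):print(r)
```

```text
t 12.3 pos [ 539.1 -195.7  230.5] yaw 2.65 z [-0.  0. -1.] F [ 0.1 -0.9 -7.2] M [-0.02 -0.13 -0.03] open 10.8 q [-0.41  0.02  1.33 -0.    1.79 -0.45]
[-0.07, 0.06, 0.57, -0.0, 0.0, -0.1]
```

View pics/g4a.png

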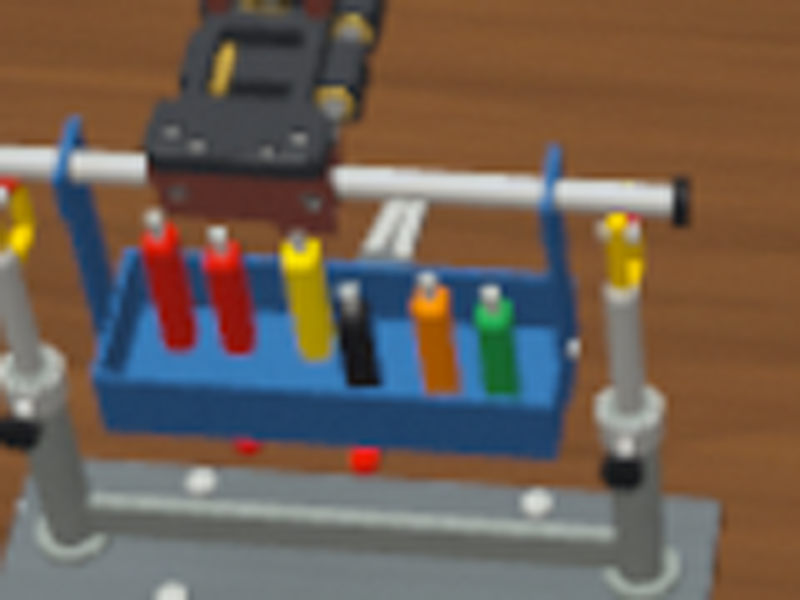

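View pics/g4b.png

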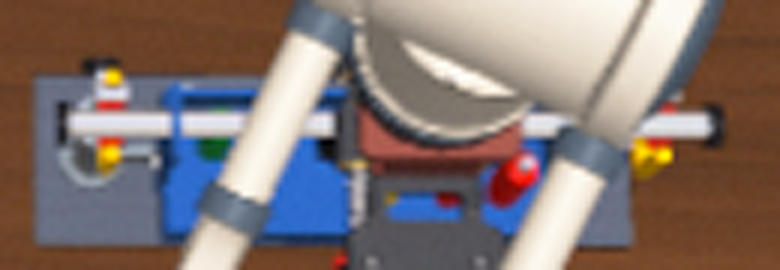

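The top crop shows the bar lying between nose and shank in both throats, with the red keepers just below it. The hooks line up along y, so I'm starting the slow descent.

Call:
{"name": "jog_arm", "arguments": {"increments": [[[0,0,0.2,0,0,0],[0,0,0.2,0,0,0],[0,0,0.2,0,0,0],[0,0,0.2,0,0,0]]]}}

```text
time_s: 12.8
tool_pos: [539.5, -195.9, 225.9]
orientation: [[-0.046, 0.999, 0.004], [0.999, 0.046, -0.002], [-0.002, 0.004, -1.0]]
ft_force: [-4.8, 1.2, 5.2]
opening: 10.7
```

Run:
```python
from plan import *
state()
```

```text
t 12.8 pos [ 539.5 -195.9  225.9] yaw 2.64 z [ 0.004 -0.002 -1.   ] F [-4.8  1.2  5.2] M [0.29 0.64 0.01] open 10.7 q [-0.41  0.01  1.34 -0.    1.78 -0.45]
```

Call:
{"name": "jog_arm", "arguments": {"increments": [[[0,0,0.2,0,0,0],[0,0,0.2,0,0,0]]]}}

```text
time_s: 13.0
tool_pos: [539.5, -195.9, 225.8]
orientation: [[-0.046, 0.999, 0.008], [0.999, 0.046, -0.004], [-0.004, 0.008, -1.0]]
ft_force: [-4.2, 1.5, 5.7]
opening: 10.7
```

Run:
```python
from plan import *
state()
```

```text
t 13.0 pos [ 539.5 -195.9  225.8] yaw 2.64 z [ 0.008 -0.004 -1.   ] F [-4.2  1.5  5.7] M [0.32 0.64 0.02] open 10.7 q [-0.41  0.01  1.35 -0.    1.77 -0.45]
```

Call:
{"name": "jog_arm", "arguments": {"increments": [[[0,0,0.3,-0.2,-0.1,0],[0,0,0.3,-0.2,-0.1,0]]]}}

```text
time_s: 13.2
tool_pos: [540.1, -195.9, 224.4]
orientation: [[-0.046, 0.999, 0.021], [0.999, 0.046, -0.009], [-0.01, 0.021, -1.0]]
ft_force: [-4.1, 1.8, 8.5]
opening: 10.8
```

Run:
```python
from plan import *
state()
```

```text
t 13.2 pos [ 540.1 -195.9  224.4] yaw 2.64 z [ 0.021 -0.009 -1.   ] F [-4.1  1.8  8.5] M [ 0.43  0.67 -0.01] open 10.8 q [-0.41 -0.    1.36  0.    1.76 -0.45]
```

Call:
{"name": "jog_arm", "arguments": {"increments": [[[0,0,0.3,0.6,0.3,0],[0,0,0.3,0.6,0.3,0],[0,0,0.3,0.2,0.1,0]]]}}

```text
time_s: 13.5
tool_pos: [540.7, -195.9, 223.5]
orientation: [[-0.047, 0.999, 0.006], [0.999, 0.047, -0.002], [-0.002, 0.006, -1.0]]
ft_force: [-6.9, 2.2, 8.7]
opening: 10.8
```

Run:
```python
from plan import *
state()
```

```text
t 13.5 pos [ 540.7 -195.9  223.5] yaw 2.67 z [ 0.006 -0.002 -1.   ] F [-6.9  2.2  8.7] M [ 0.41  0.8  -0.01] open 10.8 q [-0.41  0.02  1.35  0.    1.77 -0.45]
```

Call:
{"name": "jog_arm", "arguments": {"increments": [[[0,-0.1,0.4,0.3,0.1,0],[0,-0.1,0.4,0.3,0.1,0],[0,0,0.4,0.2,0.1,0]]]}}

```text
time_s: 13.8
tool_pos: [539.9, -196.4, 220.1]
orientation: [[-0.047, 0.999, 0.003], [0.999, 0.047, -0.002], [-0.002, 0.003, -1.0]]
ft_force: [-6.3, 2.1, 8.6]
opening: 10.9
```

Run:
```python
from plan import *
state()
for c in('top','scene'): im=shot(c,c+'5')
a=cv2.imread('pics/scene5.png')[150:240,165:285];b=cv2.imread('pics/top5.png')[215:260,290:420]
cv2.imwrite('pics/g5a.png',cv2.resize(a,(800,600),interpolation=cv2.INTER_CUBIC));cv2.imwrite('pics/g5b.png',cv2.resize(b,(780,270),interpolation=cv2.INTER_CUBIC))
state()
```

```text
t 13.8 pos [ 539.9 -196.4  220.1] yaw 2.69 z [ 0.003 -0.002 -1.   ] F [-6.3  2.1  8.6] M [0.29 0.87 0.04] open 10.9 q [-0.41  0.02  1.35 -0.    1.77 -0.45]
t 13.9 pos [ 539.7 -196.5  219.5] yaw 2.68 z [ 0.002 -0.002 -1.   ] F [-5.1  2.   6.1] M [0.12 0.73 0.1 ] open 10.9 q [-0.41  0.02  1.35 -0.    1.77 -0.45]
```

View pics/g5a.png

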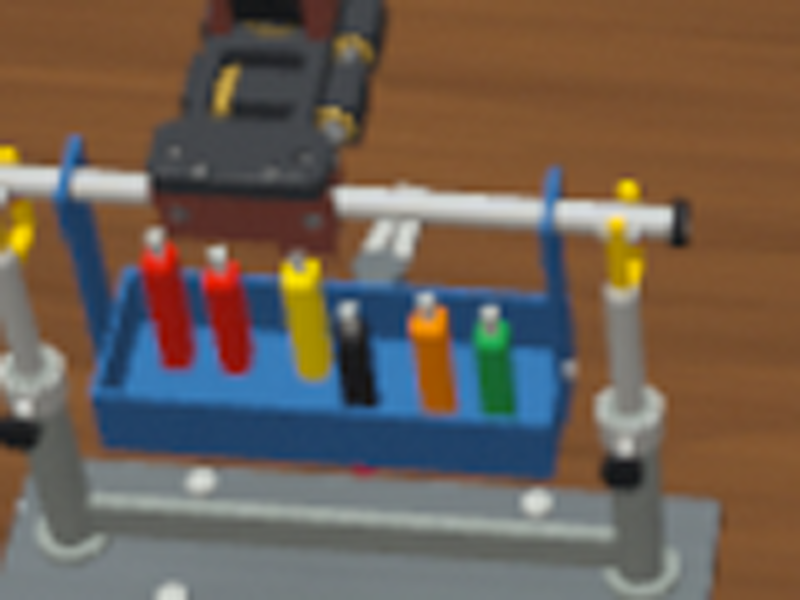

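View pics/g5b.png

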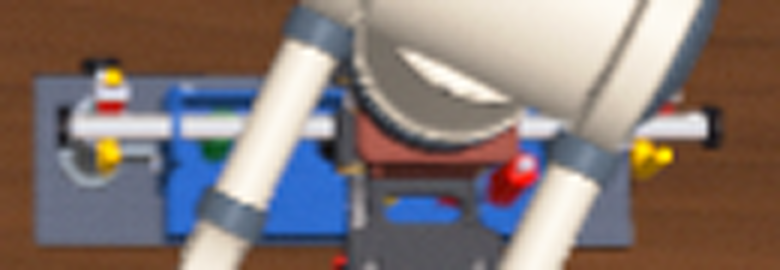

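The scene crop shows both noses now standing behind the bar, and the top crop shows the bar bearing on the keepers in both throats. I'll keep pressing.

Call:
{"name": "jog_arm", "arguments": {"increments": [[[0,0,0.4,0.1,0,0],[0,0,0.4,0.1,0,0],[0,0,0.4,0.1,0,0],[0,0,0.4,0.1,0,0]]]}}

```text
time_s: 14.3
tool_pos: [538.6, -197.8, 210.3]
orientation: [[-0.046, 0.999, -0.001], [0.999, 0.046, -0.008], [-0.008, -0.001, -1.0]]
ft_force: [-5.9, 1.4, 0.8]
opening: 11.0
```

Run:
```python
from plan import *
state()
```

```text
t 14.3 pos [ 538.6 -197.8  210.3] yaw 2.62 z [-0.001 -0.008 -1.   ] F [-5.9  1.4  0.8] M [-0.17  0.81  0.02] open 11.0 q [-0.41  0.01  1.37 -0.01  1.75 -0.45]
```

Call:
{"name": "jog_arm", "arguments": {"increments": [[[0,0,0.3,0,0.2,0],[0,0,0.3,0,0.2,0],[0,0,0.3,0,0.1,0]]]}}

```text
time_s: 14.6
tool_pos: [538.0, -198.7, 200.8]
orientation: [[-0.045, 0.999, -0.002], [0.999, 0.045, -0.001], [-0.001, -0.002, -1.0]]
ft_force: [-2.9, 0.3, 1.7]
opening: 11.0
```

Run:
```python
from plan import *
state()
```

```text
t 14.6 pos [ 538.  -198.7  200.8] yaw 2.57 z [-0.002 -0.001 -1.   ] F [-2.9  0.3  1.7] M [-0.2   0.34 -0.02] open 11.0 q [-0.41  0.02  1.39 -0.    1.74 -0.46]
```

Call:
{"name": "jog_arm", "arguments": {"increments": [[[0,0,0.2,0,0,0],[0,0,0.2,0,0,0],[0,0,0.2,0,0,0]]]}}

```text
time_s: 14.9
tool_pos: [538.1, -199.1, 194.1]
orientation: [[-0.044, 0.999, -0.001], [0.999, 0.044, -0.002], [-0.002, -0.002, -1.0]]
ft_force: [0.2, -1.2, -5.6]
opening: 10.7
```

Run:
```python
from plan import *
state()
```

```text
t 14.9 pos [ 538.1 -199.1  194.1] yaw 2.54 z [-0.001 -0.002 -1.   ] F [ 0.2 -1.2 -5.6] M [ 0.06 -0.12 -0.03] open 10.7 q [-0.41  0.02  1.4  -0.    1.73 -0.46]
```

Call:
{"name": "jog_arm", "arguments": {"increments": [[[0,0,0.2,0,0,0],[0,0,0.2,0,0,0]]]}}

```text
time_s: 15.1
tool_pos: [538.3, -199.2, 190.0]
orientation: [[-0.044, 0.999, -0.001], [0.999, 0.044, -0.002], [-0.002, -0.001, -1.0]]
ft_force: [-6.6, 0.3, 10.9]
opening: 11.2
```

Run:
```python
from plan import *
state()
```

```text
t 15.1 pos [ 538.3 -199.2  190. ] yaw 2.53 z [-0.001 -0.002 -1.   ] F [-6.6  0.3 10.9] M [ 0.43  0.8  -0.08] open 11.2 q [-0.41  0.02  1.4  -0.    1.72 -0.46]
```

Call:
{"name": "jog_arm", "arguments": {"increments": [[[0,-0.1,0.2,0,0,0],[0,-0.1,0.2,0,0,0],[0,0,0.2,0,0,0]]]}}

```text
time_s: 15.4
tool_pos: [538.3, -199.2, 190.1]
orientation: [[-0.045, 0.999, 0.009], [0.999, 0.045, -0.004], [-0.004, 0.009, -1.0]]
ft_force: [-6.7, 1.3, 6.9]
opening: 11.1
```

Run:
```python
from plan import *
state()
for c in('top','scene'): im=shot(c,c+'6')
a=cv2.imread('pics/scene6.png')[150:240,165:285]
cv2.imwrite('pics/g6a.png',cv2.resize(a,(800,600),interpolation=cv2.INTER_CUBIC))
b=cv2.imread('pics/top6.png');cv2.imwrite('pics/g6b.png',np.hstack([cv2.resize(b[215:260,x:x+45],(400,400),interpolation=cv2.INTER_CUBIC) for x in(290,380)]))
state()
```

```text
t 15.4 pos [ 538.3 -199.2  190.1] yaw 2.56 z [ 0.009 -0.004 -1.   ] F [-6.7  1.3  6.9] M [ 0.41  0.91 -0.04] open 11.1 q [-0.41  0.01  1.41  0.    1.71 -0.46]
t 15.5 pos [ 538.2 -199.2  190.1] yaw 2.56 z [ 0.009 -0.004 -1.   ] F [-4.5  0.1  5.9] M [ 0.39  0.54 -0.06] open 10.8 q [-0.41  0.01  1.41  0.    1.71 -0.46]
```

View pics/g6a.png

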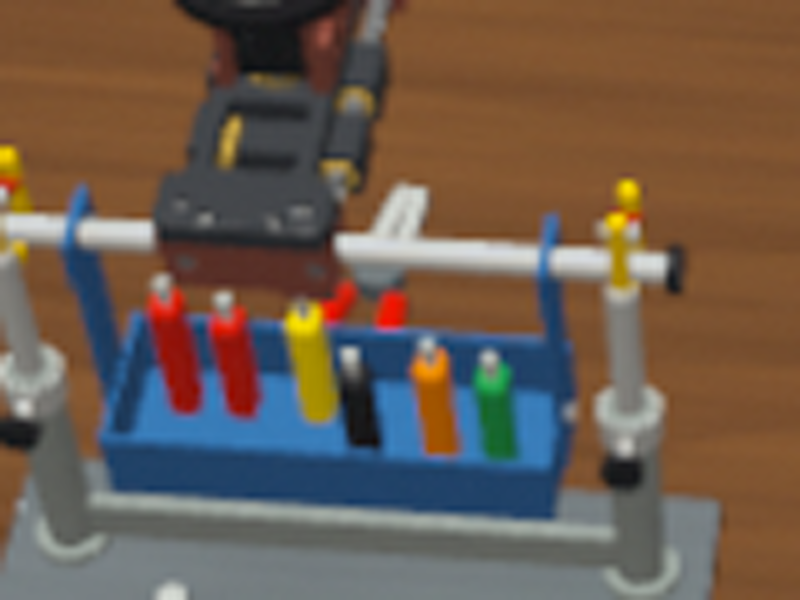

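View pics/g6b.png

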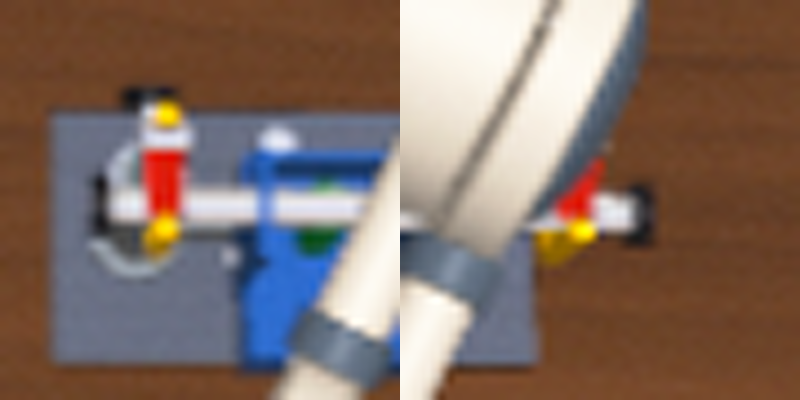

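The top crops show both red keepers lying over the white bar, at left (165,180) and right (585,190), so both have snapped shut. The bar bears slightly toward +x, so I'll ease it up 3 mm, recentre and reseat it.

Call:
{"name": "jog_arm", "arguments": {"increments": [[[0,-0.1,-0.3,0.3,0.1,0],[0,-0.1,0,0.3,0.1,0],[0,0,0,0,0,0],[0,0,0.2,0,0,0],[0,0,0.2,0,0,0],[0,0,0.2,0,0,0]]]}}

```text
time_s: 16.1
tool_pos: [537.1, -199.0, 190.0]
orientation: [[-0.046, 0.999, 0.002], [0.999, 0.046, -0.001], [-0.001, 0.002, -1.0]]
ft_force: [-2.8, 0.5, 6.6]
opening: 10.9
```

Run:
```python
from plan import *
state()
```

```text
t 16.1 pos [ 537.1 -199.   190. ] yaw 2.61 z [ 0.002 -0.001 -1.   ] F [-2.8  0.5  6.6] M [0.45 0.43 0.04] open 10.9 q [-0.41  0.01  1.41 -0.    1.72 -0.46]
```

Call:
{"name": "jog_arm", "arguments": {"increments": [[[0,0,-0.3,0,0,0],[0,0,-0.3,0,0,0],[0,0,-0.2,0,0,0],[0,0,-0.2,0,0,0],[0,0,-0.1,0,0,0]]]}}

```text
time_s: 16.6
tool_pos: [536.9, -198.4, 196.5]
orientation: [[-0.046, 0.999, -0.003], [0.999, 0.046, 0.002], [0.002, -0.003, -1.0]]
ft_force: [4.0, 0.6, -8.5]
opening: 11.0
```

Run:
```python
from plan import *
state()
```

```text
t 16.6 pos [ 536.9 -198.4  196.5] yaw 2.63 z [-0.003  0.002 -1.   ] F [ 4.   0.6 -8.5] M [-0.08 -0.62 -0.02] open 11.0 q [-0.41  0.02  1.39  0.    1.74 -0.46]
```

Call:
{"name": "jog_arm", "arguments": {"increments": [[[0,0.1,-0.2,0,0,0],[0,0.05,-0.2,0,0,0],[0,0,-0.2,0,0,0],[0,0,-0.1,0,0,0]]]}}

```text
time_s: 17.0
tool_pos: [537.1, -198.1, 202.8]
orientation: [[-0.046, 0.999, -0.008], [0.999, 0.046, 0.003], [0.003, -0.008, -1.0]]
ft_force: [0.2, -0.2, -7.9]
opening: 10.8
```

Run:
```python
from plan import *
state()
```

```text
t 17.0 pos [ 537.1 -198.1  202.8] yaw 2.63 z [-0.008  0.003 -1.   ] F [ 0.2 -0.2 -7.9] M [ 0.08 -0.22 -0.03] open 10.8 q [-0.41  0.02  1.38 -0.    1.75 -0.46]
```

Call:
{"name": "jog_arm", "arguments": {"increments": [[[0,0,-0.15,0,0,0],[0,0,-0.15,0,0,0],[0,0,-0.15,0,0,0]]]}}

```text
time_s: 17.3
tool_pos: [537.0, -197.8, 206.7]
orientation: [[-0.046, 0.999, -0.009], [0.999, 0.046, 0.004], [0.005, -0.009, -1.0]]
ft_force: [1.9, -0.4, -11.6]
opening: 11.2
```

Run:
```python
from plan import *
state()
```

```text
t 17.3 pos [ 537.  -197.8  206.7] yaw 2.64 z [-0.009  0.004 -1.   ] F [  1.9  -0.4 -11.6] M [ 0.11 -0.38 -0.02] open 11.2 q [-0.41  0.02  1.37  0.    1.76 -0.46]
```

Call:
{"name": "jog_arm", "arguments": {"increments": [[[0,0,-0.15,0,0,0],[0,0,-0.2,0,0,0],[0,0,-0.2,0,0,0]]]}}

```text
time_s: 17.6
tool_pos: [537.0, -197.8, 207.2]
orientation: [[-0.046, 0.999, -0.014], [0.999, 0.046, 0.007], [0.007, -0.014, -1.0]]
ft_force: [4.2, -1.9, -18.1]
opening: 11.0
```

Run:
```python
from plan import *
state()
for c in('top','scene'): im=shot(c,c+'7')
a=cv2.imread('pics/scene7.png')[150:240,165:285]
cv2.imwrite('pics/g7a.png',cv2.resize(a,(800,600),interpolation=cv2.INTER_CUBIC))
state()
```

```text
t 17.6 pos [ 537.  -197.8  207.2] yaw 2.63 z [-0.014  0.007 -1.   ] F [  4.2  -1.9 -18.1] M [-0.11 -0.97  0.01] open 11.0 q [-0.41  0.03  1.37  0.    1.77 -0.46]
t 17.7 pos [ 537.  -197.8  207.2] yaw 2.63 z [-0.014  0.007 -1.   ] F [  4.4  -2.9 -18.7] M [-0.12 -0.95  0.02] open 10.9 q [-0.41  0.03  1.36  0.    1.77 -0.46]
```

View pics/g7a.png

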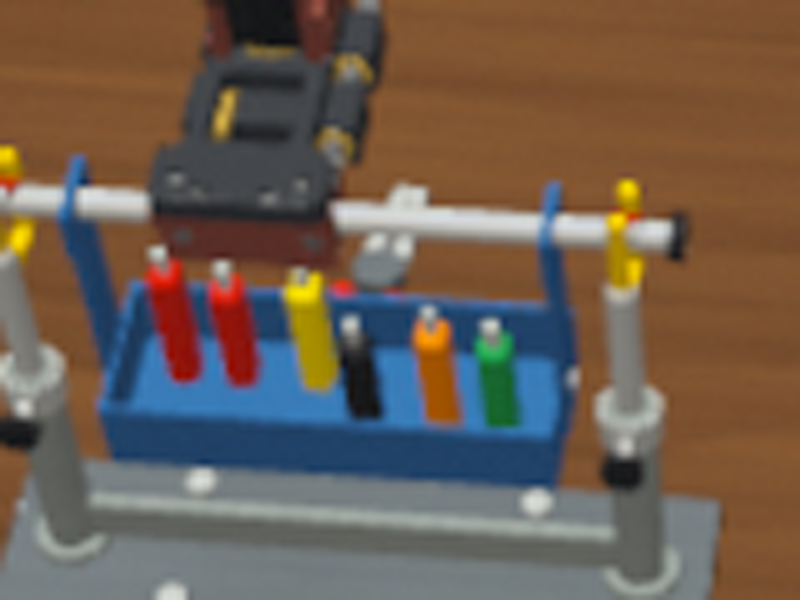

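The scene crop shows the bar lifted about 17 mm and stopped under both keepers. About 11 N above the rack's weight is being carried, and the moment is nearly balanced. I'll hold briefly, then lower.

Call:
{"name": "jog_arm", "arguments": {"increments": [[[0,0,-0.2,0,0,0],[0,0,-0.2,0,0,0],[0,0,-0.2,0,0,0]]]}}

```text
time_s: 18.0
tool_pos: [537.0, -197.8, 207.2]
orientation: [[-0.046, 0.999, -0.02], [0.999, 0.046, 0.009], [0.01, -0.02, -1.0]]
ft_force: [4.5, -2.1, -19.2]
opening: 10.6
```

Run:
```python
from plan import *
state()
```

```text
t 18.0 pos [ 537.  -197.8  207.2] yaw 2.62 z [-0.02   0.009 -1.   ] F [  4.5  -2.1 -19.2] M [-0.12 -1.    0.02] open 10.6 q [-0.41  0.03  1.36  0.    1.77 -0.46]
```

Call:
{"name": "jog_arm", "arguments": {"increments": [[[0,0.05,0.2,-0.3,-0.1,0],[0,0.05,0.2,-0.3,-0.1,0],[0,0,0.2,-0.1,-0.1,0],[0,0,0.2,0,0,0],[0,0,0.2,0,0,0]]]}}

```text
time_s: 18.5
tool_pos: [537.9, -198.0, 200.9]
orientation: [[-0.046, 0.999, -0.003], [0.999, 0.046, 0.002], [0.002, -0.003, -1.0]]
ft_force: [0.1, 0.4, -8.0]
opening: 10.8
```

Run:
```python
from plan import *
state()
```

```text
t 18.5 pos [ 537.9 -198.   200.9] yaw 2.61 z [-0.003  0.002 -1.   ] F [ 0.1  0.4 -8. ] M [-0.02 -0.09  0.03] open 10.8 q [-0.41  0.02  1.38  0.    1.74 -0.46]
```

Call:
{"name": "jog_arm", "arguments": {"increments": [[[0,0,0.3,0,0,0],[0,0,0.3,0,0,0],[0,0,0.2,0,0,0],[0,0,0.2,0,0,0],[0,0,0.15,0,0,0],[0,0,0.15,0,0,0]]]}}

```text
time_s: 19.1
tool_pos: [538.1, -198.4, 190.2]
orientation: [[-0.045, 0.999, 0.001], [0.999, 0.045, -0.0], [-0.0, 0.001, -1.0]]
ft_force: [-3.9, 1.3, 2.9]
opening: 10.7
```

Run:
```python
from plan import *
state()
```

```text
t 19.1 pos [ 538.1 -198.4  190.2] yaw 2.6 z [ 0.001 -0.    -1.   ] F [-3.9  1.3  2.9] M [0.44 0.47 0.06] open 10.7 q [-0.41  0.02  1.41  0.    1.72 -0.46]
```

Call:
{"name": "jog_arm", "arguments": {"increments": [[[0,0,0.2,0,0,0],[0,0,0.1,0,0,0],[0,0,0,0,0,0],[0,0,0,0,0,0]]]}}

```text
time_s: 19.5
tool_pos: [538.2, -198.4, 190.3]
orientation: [[-0.045, 0.999, 0.004], [0.999, 0.045, -0.001], [-0.001, 0.004, -1.0]]
ft_force: [-2.0, 0.2, -2.1]
opening: 11.1
```

Call:
{"name": "jog_arm", "arguments": {"increments": [[[0,0,0,0,0,0],[0,0,0,0,0,0],[0,0,0,0,0,0],[0,0,0,0,0,0]]], "claw": 1, "squeeze": 5}}

```text
time_s: 19.9
tool_pos: [538.6, -198.5, 190.3]
orientation: [[-0.045, 0.999, 0.005], [0.999, 0.045, -0.002], [-0.002, 0.005, -1.0]]
ft_force: [-1.9, -0.2, -1.2]
opening: 12.0
```

Call:
{"name": "jog_arm", "arguments": {"increments": [[[0,0,0,0,0,0],[0,0,0,0,0,0],[0,0,0,0,0,0],[0,0,0,0,0,0],[0,0,0,0,0,0],[0,0,0,0,0,0],[0,0,0,0,0,0],[0,0,0,0,0,0]]], "claw": 0.4}}

```text
time_s: 20.7
tool_pos: [539.9, -199.0, 191.4]
orientation: [[-0.045, 0.999, 0.009], [0.999, 0.045, -0.004], [-0.004, 0.009, -1.0]]
ft_force: [0.4, -0.6, -0.2]
opening: 52.8
```

Run:
```python
from plan import *
state()
for c in('top','scene'): im=shot(c,c+'8')
a=cv2.imread('pics/scene8.png')[150:240,165:285]
cv2.imwrite('pics/g8a.png',cv2.resize(a,(800,600),interpolation=cv2.INTER_CUBIC))
b=cv2.imread('pics/top8.png')[215:260,290:420];cv2.imwrite('pics/g8b.png',cv2.resize(b,(780,270),interpolation=cv2.INTER_CUBIC))
```

```text
t 20.7 pos [ 539.9 -199.   191.4] yaw 2.6 z [ 0.009 -0.004 -1.   ] F [ 0.4 -0.6 -0.2] M [-0.06 -0.03  0.02] open 52.8 q [-0.41  0.01  1.41  0.    1.71 -0.46]
```

View pics/g8a.png

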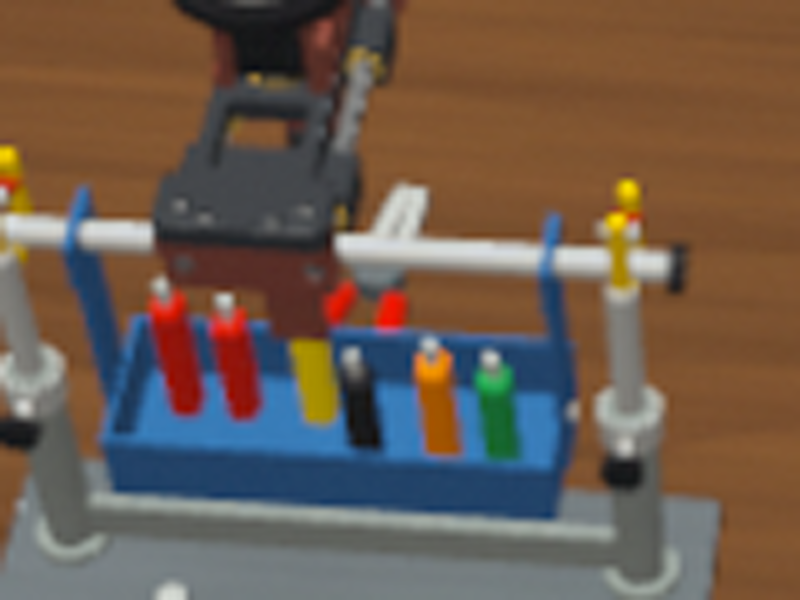

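View pics/g8b.png

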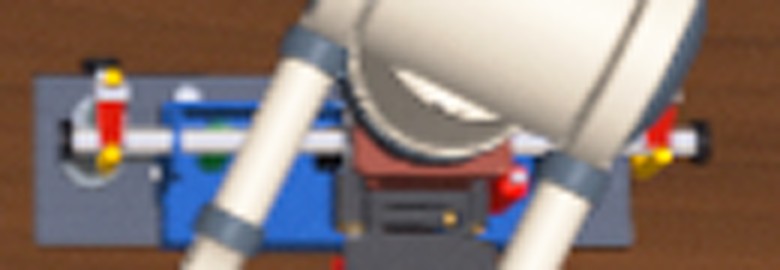

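The rack has stayed put with the jaws open, and both keepers still lie over the bar. I'll retreat straight up.

Call:
{"name": "jog_arm", "arguments": {"increments": [[[0,0,-0.5,0,0,0],[0,0,-1,0,0,0],[0,0,-1,0,0,0],[0,0,-1,0,0,0],[0,0,-1.5,0,0,0],[0,0,-2,0,0,0],[0,0,-2,0,0,0],[0,0,-2.5,0,0,0],[0,0,-2.5,0,0,0],[0,0,-2.5,0,0,0],[0,-1,-1,0,0,0],[0,-2,0,0,0,0]]]}}

```text
time_s: 22.0
tool_pos: [507.6, -199.3, 381.4]
orientation: [[-0.047, 0.999, 0.014], [0.999, 0.047, -0.006], [-0.007, 0.014, -1.0]]
ft_force: [0.4, -0.4, -0.1]
opening: 52.5
```

Call:
{"name": "jog_arm", "arguments": {"increments": [[[0,-2.5,0,0,0,0],[-1,-2.5,0,0,0,0],[-2,-2,0,0,0,0],[-3,-1,0,0,0,0],[-3,0,0,0,0,0],[-3,0,0,0,0,0],[-3,0,0,0,0,0],[-3,0,0,0,0,0],[-2,0,0,0,0,0],[0,0,0,0,0,0],[0,0,0,0,0,0],[0,0,0,0,0,0]]]}}

```text
time_s: 23.2
tool_pos: [425.0, -406.9, 386.6]
orientation: [[-0.046, 0.999, 0.018], [0.999, 0.047, -0.009], [-0.01, 0.018, -1.0]]
ft_force: [0.6, 0.3, -0.1]
opening: 52.7
```

Run:
```python
from plan import *
np.set_printoptions(precision=1,suppress=True)
state()
for c in('top','scene'): im=shot(c,c+'9')
a=cv2.imread('pics/scene9.png')[150:240,150:290]
cv2.imwrite('pics/g9a.png',cv2.resize(a,(798,513),interpolation=cv2.INTER_CUBIC))
b=cv2.imread('pics/top9.png')[205:265,280:420];cv2.imwrite('pics/g9b.png',cv2.resize(b,(798,342),interpolation=cv2.INTER_CUBIC))
```

```text
t 23.2 pos [ 425.  -406.9  386.6] yaw 2.66 z [ 0. -0. -1.] F [ 0.6  0.3 -0.1] M [-0.1 -0.  -0. ] open 52.7 q [-0.8  0.1  0.9  0.   2.1 -0.9]
```

View pics/g9a.png

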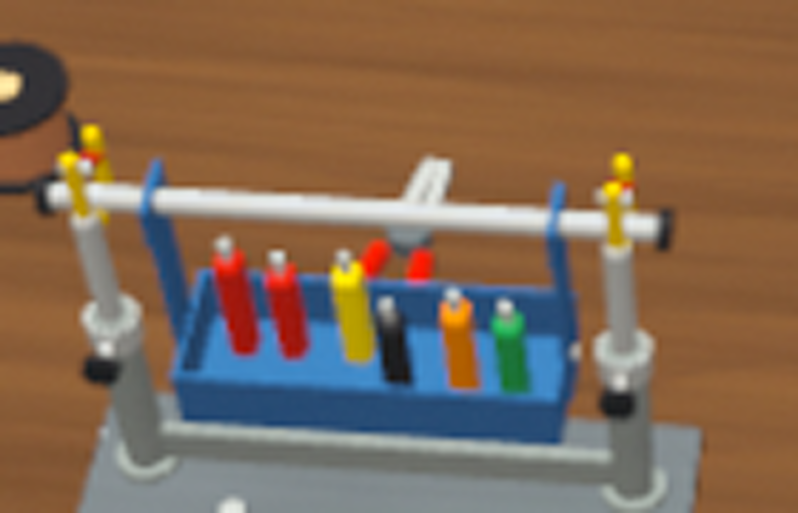

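View pics/g9b.png

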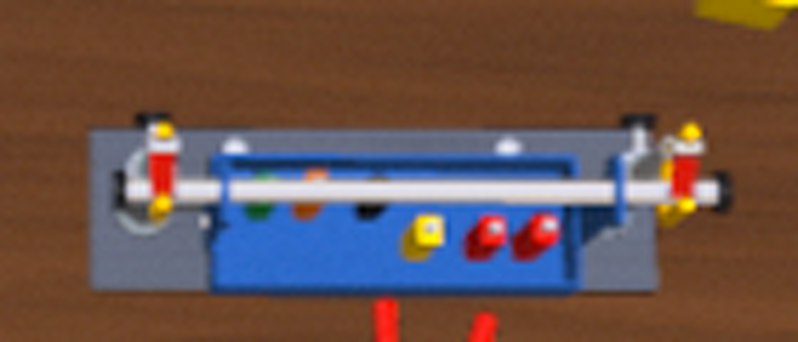

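View pics/top9.png

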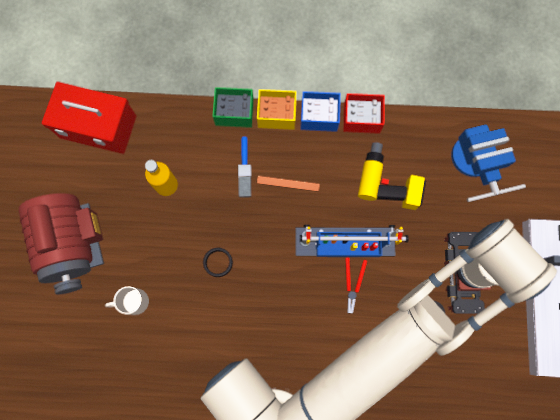

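The rack hangs in both hooks. In the top crop both keepers, at (162,175) and (685,175), lie over the bar, and every bystander is at its original pixel position. I'll hand it in.

Run:
```python
from plan import *
np.set_printoptions(precision=1,suppress=True)
k=lambda o,p:(np.array(p)+.5)/5.7-.5+np.array(o)
S=(150,150);T=(280,205)
print(tri('scene',k(S,(665,228)),'top',k(T,(120,190))),tri('scene',k(S,(47,195)),'top',k(T,(722,191))))
a=cv2.imread('pics/top0.png').astype(int);b=cv2.imread('pics/top9.png').astype(int)
d=np.abs(a-b).max(2)>60; d[200:,:][:, 200:]=0
print('changed px elsewhere',d.sum(),np.argwhere(d)[:3])
print(arm.job_done())
```

```text
(array([533.3, -51.6, 190.2]), np.float64(2.701163552415243)) (array([ 547.4, -344.8,  188.6]), np.float64(2.851957702608319))
changed px elsewhere 301 [[214 199]
 [215 186]
 [215 187]]
the job is handed in; nothing more can be done
None
```

The blue rack hangs by its bar in both hooks with both red keepers shut over it, and I've handed the job in at about 23 s on the robot's clock.

- **Pressing in:** I saw at most about 18 N in total on the two hooks, and the wrist moment showed both sharing it. Force was read only between moves, so a short peak could be missed. The bar went home with the TCP at z = 190 mm, reached again after shifting it about 1 mm in x.
- **Proof pull:** the bar rose about 17 mm and was stopped dead. It held about 11–12 N above the rack's weight for roughly half a second. The wrist moment put about 4 N on the left keeper and 7 N on the right, a rough split.
- **Reseating and letting go:** I lowered it to the same seat height (190.2 mm), released it, and it did not move.

**Last checks:**
- Both keepers lie over the bar in the pictures.
- The bar ends measured 190 mm and 189 mm high in the images. That is about 4 mm above the 185 mm expected from the arm, much like the 3 mm the cameras read high earlier.
- The bystanders look unmoved in the final top picture. The pixel comparison only covered the picture outside the stand and arm area. It found 301 changed pixels; the ones I listed are where the rack first stood.

"Home in both hooks" rests on those pictures, the force readings and the repeated seat height, because I could not measure either hook's height directly.

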